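Clamp the specimen cup with the trigger-operated bench clamp

ROBOT

A 6-joint arm with a two-finger parallel gripper is mounted at the origin on a cart in front of the work surface, level with it; the furniture and walls round the work are solid. World frame = base frame: x ahead of the robot, y to its left, z up, the work surface at z = 0. Lengths are in mm, angles in rad, forces in N, time in s.
With the tool pointing down it reaches from about 325 to 875 mm from the base axis. Payload 4.4 kg.
Tool frame: the origin (TCP) lies on the centre line of the jaws, within the pads' length; the fingertips stand ahead of it and the grasp point (between the pads) lies 6 mm ahead of it (ctrl.tcp_to_tips is the z of the fingertips in the tool frame, in mm); z points along the fingers, y is the direction in which the jaws open and shut (so a half turn about z gives the same grasp; the last joint's range is limited). The gripper opens to 85 mm and grips with 20 to 120 N. Pads are 22 mm wide; open, the fingers measure 114 mm over their backs; the gripper's body (76 mm by 85 mm) begins 54 mm behind the grasp point. The pads swing forward as they close: fully open they stand 13 mm farther back than shut.
Start: joints at [1.121, 0.207, 1.542, -0, 1.393, -0.15], TCP at [169.275, 549.521, 256.282] pointing down, gripper open.
Joint ranges: [-2.73, 2.73], [-0.86, 2.22], [0.23, 2.46], [-1.11, 4.25], [0.08, 2.63], [-2.82, 2.82]. Speed limits (rad/s): [2.79, 2.79, 3.14, 3.14, 3.14, 3.14].

INTERFACE

Orientations are given as a 3x3 rotation matrix whose columns are the frame's x, y, z axes.
In Python, from plant import ctrl, sensors, optics gives the robot as it stands. Calls block until the motion is done:
- ctrl.move_ptp(position, orientation): joint-space move of the TCP to a pose.
- ctrl.move_l(position, rot=None, vel=150, threshold=None): straight line of the TCP; rot=None keeps the orientation; vel is the mean speed in mm/s. With threshold (N) it stops when the force on the tool has changed by that much, and returns True; else False.
- ctrl.set_joints(angles): joint-space move.
- ctrl.gripper_to(opening, force=None): finger opening in mm; force is the grip in N (None keeps the last); returns when the fingers have stopped.
- ctrl.hold(seconds).
- ctrl.solve_ik(position, orientation): joint angles nearest the present ones, or None.
- sensors.read_state(): the state.
- optics.grab_frame(name): name is "scene" or "top"; returns (picture, depth): 480x640x3 uint8, red, green, blue; 480x640 float32, mm along the optical axis (not along the pixel's ray), 0 where there is no reading.
- optics.camera_params(name): a dict with "mtx" (3x3 intrinsics, pixels), "k1" (the pictures are not rectified: a ray, as slopes to the right and down, at radius r is drawn at 1 + k1 r^2 times it, then the intrinsics apply), "R" (3x3) and "t" (3): a world point X has camera coordinates R X + t. Camera axes: x right, y down, z forward; pixel columns grow to the right and rows downward; lengths in mm; the calibration is good to about 2 mm. A picture is of the moment at which its call begins. camera_params takes no time and is no camera call.
A pose or a line that the arm cannot do raises ctrl.MotionError and nothing moves.
- ctrl.finish_job(): hands the job in, once; it reports no verdict.
The state is a dict: "t": time; "q": joint angles; "qvel": joint speeds; "tau": joint torques, N m; "eef_pos": TCP position; "eef_rot": TCP orientation; "force": force on the tool from outside, world axes, zero at the start; "wrist_torque": the same for the moment, N m; "grip_width": finger opening in mm.
Only numpy, scipy, OpenCV 4.12 (cv2) and the standard library are available. Lean on these libraries where they do the work, as an engineer would, in place of code of your own. Each camera call takes 0.05 s, during which the arm holds its last target.

TASK

The lidded specimen cup stands loose in the bench clamp. Pump the clamp's sprung trigger with full squeezes against its fixed grip until the sprung foot holds the cup firmly and upright in the V block: the foot's spring about half compressed, never bottomed. Then let the trigger spring right back; move the foot by the trigger only, and leave the other things where they are.

Things in the scene. Friction and masses are not known exactly. Their poses are not given: they have to be found in the camera images.
- clamp: bolted-down bench clamp of bare aluminium and dark steel. Origin on the worktop; its x axis is the way the foot advances, z up. Base plate 262 x 92 x 6 mm. A fixed black grip stands near the rear, the trigger just before it; below, a toothed rod runs forward at z = 29 mm to a round foot; a V block closes the front end. Highest: the grip, z = 150 mm; cheek plates under the trigger end at z = 85 mm
- clamp_grip (a point): centre line of the fixed upright black grip at squeezing height, z = 137 mm (76 mm behind the clamp's origin along its x). The grip is 16 mm thick along the clamp's x (rear face 8 mm behind this point), 24 mm wide, top at z = 150 mm; it cannot yield, so centre the hand 16 mm in front of its rear face, where both fingers meet their faces when the squeeze is complete
- trigger_roller (a point): axis of the black cross roller (14 mm diameter, 24 mm long along the clamp's y) on the trigger's top end. At rest 35 mm in front of clamp_grip at z = 136 mm; squeezed home 17 mm in front of it, almost touching the grip. Over both, rear face of grip to front of roller: 50 mm at rest, 32 mm squeezed home
- clamp_trigger (a joint): trigger hinge: 0 = sprung back, 0.30 rad = squeezed home; axis level, 63 mm below the roller. Each full squeeze and return moves the rod one tooth, 5 mm (the first 3 to 9 mm). At the roller it takes 3 N through some free play, then about 13 N while the foot is free, plus 0.6 N per mm of foot spring compression: 17 N when the cup is well held. A brake holds the rod on release; there is no way back
- clamp_foot: round rubber-faced foot, 24 mm diameter, on a spring stem at the rod's front. Origin: centre of its front face. It goes with the rod until the cup is home in the V, then stands still while the rod slides on and compresses its spring (1.2 N per mm, 16 mm travel). Well clamped: 4 to 12 mm compressed, 5 to 14 N on the cup; never above 17.5 N. Move it by the trigger only, keep hands off it
- cup: lidded specimen cup, 58 mm diameter (lid 64 mm), 63 mm high, standing loose on the clamp's base plate between foot and V block. Origin: centre of its underside
- clamp_seat (a point): point on the base plate, 6 mm above the worktop, on which the cup's centre stands when it is home in the V block, 75 mm in front of the clamp's origin
- spare_cup: another lidded specimen cup of the same size, left of the clamp; bystander. Origin: centre of its underside
- note_pad: note pad, 67 x 68 x 21 mm, right of the clamp; bystander. Origin: centre of its underside
- marker: black marker pen, 128 mm long, 15 mm thick, right of the clamp; bystander. Origin: centre of its underside
Things that resemble listed ones, but are neither listed nor needed, are in the scene too. Leave any green or grey look-alike of the cup alone.

How it is judged:
By the outcome, as a careful person would: the job done as asked, in the order asked, and still so for the second after the job is handed in, with the robot touching nothing.
It also fails if it takes over 54 s, if anything falls off the work surface, if the arm or the gripper's body presses on something with over 40 N, if the wrist force passes 120 N, or if a joint passes its speed limit or range.

## Working session

There is one attempt and no reset: what is moved stays moved. The work goes in short steps, each a Python script; the robot and the scene stay as the last script left them, time stands still between calls to the robot, and variables do not carry over. Pictures are saved under pics/ and viewed, and the job is handed in when it is done.

```bash
ls; mkdir -p pics; python3 - <<'E'
from plant import ctrl,sensors,optics
import cv2,numpy as np
for n in("scene","top"):
    p,d=optics.grab_frame(n); cv2.imwrite(f"pics/{n}0.png",p[:,:,::-1]); np.save(f"{n}0.npy",d); np.save(f"{n}0p.npy",p)
    print(optics.camera_params(n))
s=sensors.read_state();print(s["t"],s["force"],s["grip_width"],s["eef_rot"],ctrl.tcp_to_tips)
E
```

```text
pics
{'mtx': array([[504.02718554,   0.        , 325.56097082],
       [  0.        , 504.02718554, 230.12147744],
       [  0.        ,   0.        ,   1.        ]]), 'k1': -0.1086591565533441, 'R': array([[ 0.83893658, -0.54400526, -0.01561062],
       [-0.42641874, -0.63923678, -0.63995577],
       [ 0.33816042,  0.54353897, -0.76825316]]), 't': array([-444.60669204,  232.3271052 , 1080.0479733 ])}
{'mtx': array([[543.97023234,   0.        , 318.20558545],
       [  0.        , 543.97023234, 240.60424794],
       [  0.        ,   0.        ,   1.        ]]), 'k1': -0.07023818163918621, 'R': array([[-0.01258786, -0.99982531, -0.01381647],
       [-0.98000914,  0.01507976, -0.19838014],
       [ 0.19855383,  0.01104308, -0.98002777]]), 't': array([ -95.26136569,  490.96847819, 1409.95129774])}
0.1 [ 0.2850503  -0.37764272 -0.22220915] 85.83832134630084 [[-9.55679889e-01  2.94406372e-01 -9.15309903e-04]
 [ 2.94407616e-01  9.55678113e-01 -1.87060088e-03]
 [ 3.24024823e-04 -2.05716985e-03 -9.99997832e-01]] 25.0
```

View pics/scene0.png

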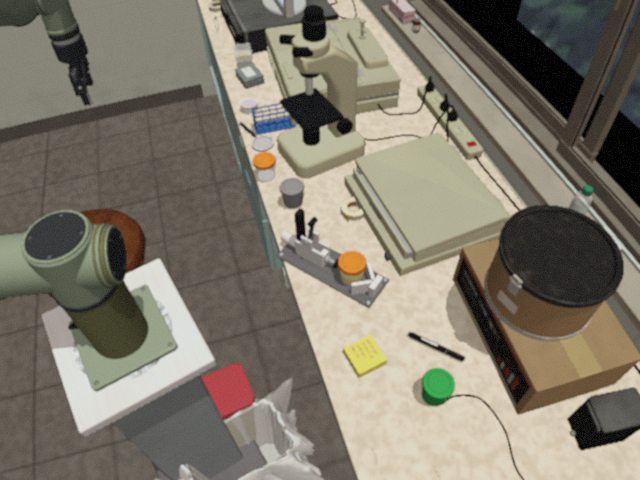

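View pics/top0.png

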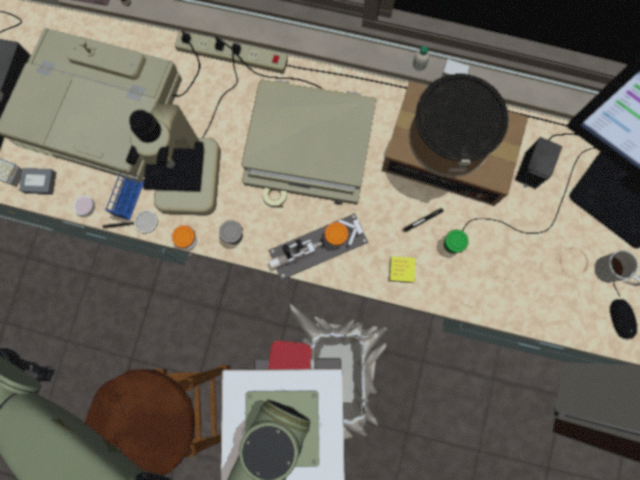

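The scene view shows the clamp, with the grip at about (300,222) and the roller at about (313,222). Candidates for the cup:
- orange lid in the clamp: scene (352,265), top (336,235)
- orange spare: scene (264,162), top (184,237)
- grey look-alike: scene (292,192)
- green look-alike: scene (438,386)

By the description, the cup is the orange one on the clamp's base plate. I'll check it in a close crop.

```bash
cat > h.py <<'E'
import numpy as np,cv2
from plant import ctrl,sensors,optics
def cloud(n,d):
    c=optics.camera_params(n);K=c["mtx"];k=c["k1"]
    v,u=np.mgrid[0:480,0:640]
    x=cv2.undistortPoints(np.stack([u,v],-1).reshape(-1,1,2).astype(np.float64),K,np.array([k,0,0,0,0.])).reshape(480,640,2)
    P=np.dstack([x[...,0]*d,x[...,1]*d,d])
    return (P-c["t"])@c["R"]   # R^T(P-t)
def proj(n,X):
    c=optics.camera_params(n)
    r=cv2.projectPoints(np.asarray(X,float).reshape(-1,1,3),cv2.Rodrigues(c["R"])[0],c["t"],c["mtx"],np.array([c["k1"],0,0,0,0.]))[0]
    return r.reshape(-1,2)
def crop(p,u0,v0,w,h,s,fn):
    cv2.imwrite(fn,cv2.resize(p[v0:v0+h,u0:u0+w,::-1],None,fx=s,fy=s,interpolation=cv2.INTER_CUBIC))
E
python3 - <<'E'
from h import *
p=np.load("scene0p.npy");crop(p,265,195,133,120,5,"pics/c1.png")
p=np.load("top0p.npy");crop(p,255,205,130,80,6,"pics/c2.png")
for n in("scene","top"):
    C=cloud(n,np.load(n+"0.npy"));p=np.load(n+"0p.npy").astype(int)
    if n=="scene": b=(slice(195,315),slice(265,398))
    else: b=(slice(205,285),slice(255,385))
    Z=C[b].reshape(-1,3);col=p[b].reshape(-1,3)
    org=(col[:,0]-col[:,2]>90)&(Z[:,2]>55)
    print(n,"lid",org.sum(),np.median(Z[org],0),Z[org].min(0),Z[org].max(0))
    for lo,hi in((3,12),(120,170),(142,170)):
        m=(Z[:,2]>lo)&(Z[:,2]<hi); q=Z[m]; print(lo,m.sum(),q.mean(0) if m.any() else 0)
        if lo>100: print(np.round(q).astype(int).tolist()[:80])
        else:
            print(cv2.minAreaRect(q[:,:2].astype(np.float32)))
E
```

```text
scene lid 530 [ 500.88553016 -152.10641858   68.66442974] [ 106.83597109 -680.40451166   57.70259619] [ 533.25175515 -118.85955104  971.48875179]
3 2943 [482.63893286 -99.38928319   5.94004673]
((505.570556640625, -44.7620849609375), (456.56158447265625, 246.15248107910156), 78.76545715332031)
120 222 [450.96809288 -37.15092309 139.92343182]
[[454, -13, 150], [457, -14, 149], [451, -14, 149], [452, -18, 152], [454, -18, 150], [457, -17, 148], [458, -21, 152], [447, -17, 151], [450, -16, 148], [451, -19, 150], [452, -21, 151], [454, -23, 152], [456, -24, 152], [457, -26, 154], [445, -16, 148], [445, -20, 151], [448, -20, 151], [449, -23, 152], [452, -20, 148], [454, -22, 148], [456, -22, 147], [456, -28, 152], [441, -18, 149], [442, -20, 150], [443, -24, 154], [444, -26, 155], [448, -24, 150], [450, -24, 149], [452, -25, 149], [454, -26, 149], [457, -25, 146], [460, -25, 144], [439, -21, 150], [441, -23, 150], [443, -23, 149], [445, -25, 150], [446, -27, 151], [449, -26, 148], [452, -26, 146], [453, -29, 149], [456, -27, 146], [460, -25, 140], [438, -20, 146], [438, -23, 149], [440, -
[... 4430 characters left out ...]
6], [454, -21, 152], [453, -23, 158], [454, -25, 151], [454, -28, 151], [454, -58, 147], [455, -60, 142], [451, -16, 151], [452, -18, 149], [451, -21, 151], [452, -23, 150], [452, -25, 149], [451, -28, 153], [452, -30, 147], [452, -58, 144], [450, -15, 147], [449, -18, 151], [449, -20, 148], [449, -23, 150], [450, -25, 146], [449, -28, 148], [449, -30, 150], [446, -18, 155], [446, -21, 151], [446, -23, 153], [448, -25, 143], [446, -28, 151], [446, -31, 152], [447, -32, 144], [445, -18, 147], [445, -20, 147], [443, -23, 154], [443, -26, 155], [444, -28, 148], [444, -30, 146], [445, -33, 145], [442, -20, 148], [441, -23, 149], [442, -25, 147], [442, -28, 148], [442, -30, 146], [440, -20, 143]]
```

View pics/c1.png

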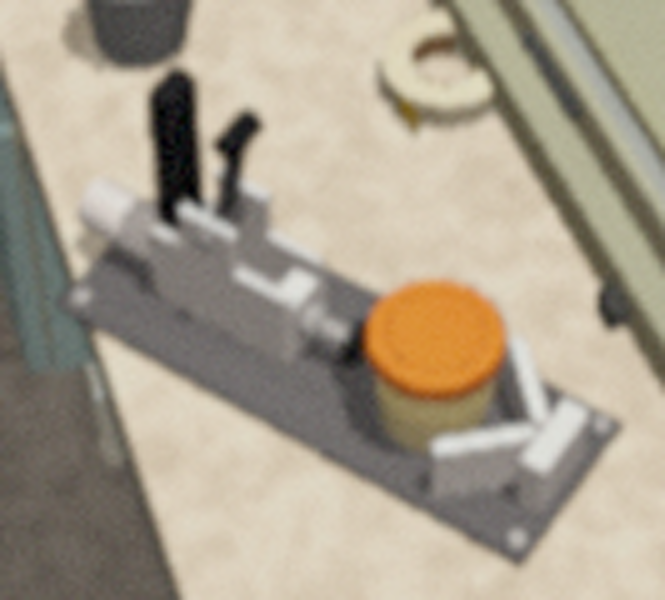

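View pics/c2.png

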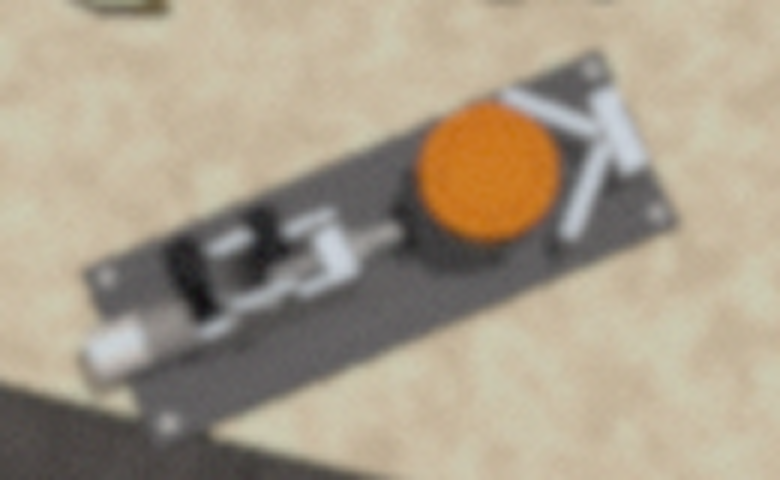

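The crop confirms it. The cup is the orange-lidded one on the plate, the black grip is at crop c1 (175,140), and the roller is at (240,130). Next I'll fit the clamp's pose.

```bash
python3 - <<'E'
from h import *
for n in("scene","top"):
    C=cloud(n,np.load(n+"0.npy"));p=np.load(n+"0p.npy").astype(int)
    b=(slice(195,315),slice(265,398)) if n=="scene" else (slice(205,285),slice(255,385))
    Z=C[b];col=p[b]
    m=(col.max(2)<125)&(Z[...,2]>-4)&(Z[...,2]<18)&(abs(Z[...,0]-487)<110)&(abs(Z[...,1]+108)<150)
    k,l,st,_=cv2.connectedComponentsWithStats(m.astype(np.uint8));i=1+st[1:,4].argmax();m=l==i
    q=Z[m];print(n,m.sum(),np.median(q[:,2]));r=cv2.minAreaRect(q[:,:2].astype(np.float32));print(r)
    blk=(col.max(2)<70)
    for nm,c,lo in(("grip",(450,-22),146),("grip",(450,-22),120),("roller",(465,-55),120)):
        s=blk&(np.hypot(Z[...,0]-c[0],Z[...,1]-c[1])<22)&(Z[...,2]>lo)&(Z[...,2]<165)
        q=Z[s];d=np.array([.4,-.917]);d/=np.linalg.norm(d);e=np.array([-d[1],d[0]])
        a=q[:,:2]@d;bb=q[:,:2]@e
        print(nm,s.sum(),q.mean(0).round(1),"along",np.percentile(a,[3,50,97]).round(1),"across",np.percentile(bb,[3,50,97]).round(1),"z",np.percentile(q[:,2],[3,97]).round(1))
E
```

```text
scene 1372 7.15734746961029
((467.78704833984375, -104.46641540527344), (78.76231384277344, 264.76251220703125), 26.683961868286133)
grip 37 [447.  -26.3 149.6] along [197.5 203.  208.3] across [390.2 398.1 407.6] z [146.5 153.8]
grip 99 [445.4 -28.3 139. ] along [197.9 204.7 208. ] across [389.2 396.2 407. ] z [120.7 152.2]
roller 35 [459.2 -58.7 140.8] along [234.6 237.5 241.5] across [388.8 397.6 409. ] z [122.6 144.8]
top 1465 6.44042770305106
((482.6293029785156, -98.24516296386719), (91.16541290283203, 259.9005432128906), 23.119319915771484)
grip 44 [449.3 -22.5 149.9] along [193.8 200.2 206.7] across [392.6 403.  412.7] z [146.3 155.2]
grip 59 [448.1 -22.3 146.1] along [193.  199.8 206.4] across [392.4 401.1 412.4] z [125.  155.1]
roller 39 [463.4 -55.1 142.7] along [231.2 235.7 241.7] across [392.3 403.1 414. ] z [137.8 147.2]
```

```bash
cat >> h.py <<'E'
d=np.array([.395,-.9187,0]);d/=np.linalg.norm(d);e=np.array([-d[1],d[0],0])
G0=np.array([448.1,-24.4,0])
R1=np.column_stack([np.cross(d,[0,0,-1]),d,[0,0,-1.]])
R2=R1@np.diag([-1,-1,1.])
E
python3 - <<'E'
from h import *
C=cloud("top",np.load("top0.npy"));r=np.hypot(C[...,0],C[...,1])
for lo,hi in((350,500),(500,600),(600,700),(700,800)):
    m=(r>lo)&(r<hi)&(C[...,1]>-100)&(C[...,1]<560)&(C[...,0]>200);print(lo,C[m][:,2].max())
    i=C[m][:,2].argmax();print(C[m][i])
s=sensors.read_state()
for R in(R1,R2):
  for z in(230,143):
    print(ctrl.solve_ik(G0+8*d+[0,0,z],R))
E
```

```text
350 157.55324321250885
[452.58688541 -23.47991907 157.55324321]
500 408.1999167563517
[205.43086821 532.74632138 408.19991676]
600 413.2010259698451
[652.99638018 248.12570097 413.20102597]
700 438.5260766217822
[671.98125495 270.77993458 438.52607662]
[-2.61963694e-01 -3.50215463e-02  1.85938718e+00 -4.44089210e-16
  1.31722702e+00  9.02772239e-01]
[-2.61963694e-01  7.77989056e-02  1.94368930e+00 -4.44089210e-16
  1.12010445e+00  9.02772239e-01]
[-2.61963694e-01 -3.50215463e-02  1.85938718e+00 -4.44089210e-16
  1.31722702e+00 -2.23882041e+00]
[-2.61963694e-01  7.77989056e-02  1.94368930e+00 -4.44089210e-16
  1.12010445e+00 -2.23882041e+00]
```

```bash
python3 - <<'E'
from h import *
s=sensors.read_state()
ctrl.move_l([147,478,256],vel=200)
ctrl.move_ptp(G0+8*d+[0,0,240],R1)
s=sensors.read_state();print(s["t"],s["eef_pos"],s["force"],s["grip_width"])
for n in("scene","top"):
    p,dd=optics.grab_frame(n); np.save(n+"1p.npy",p);np.save(n+"1.npy",dd)
    cv2.imwrite(f"pics/{n}1.png",p[:,:,::-1])
p=np.load("scene1p.npy");crop(p,245,165,160,150,5,"pics/c3.png")
p=np.load("top1p.npy");crop(p,235,185,160,110,5,"pics/c4.png")
E
```

```text
2.7583 [451.37373136 -31.05529198 240.00890464] [-1.42305161  0.3856672   0.053489  ] 85.37295394256692
```

View pics/c3.png

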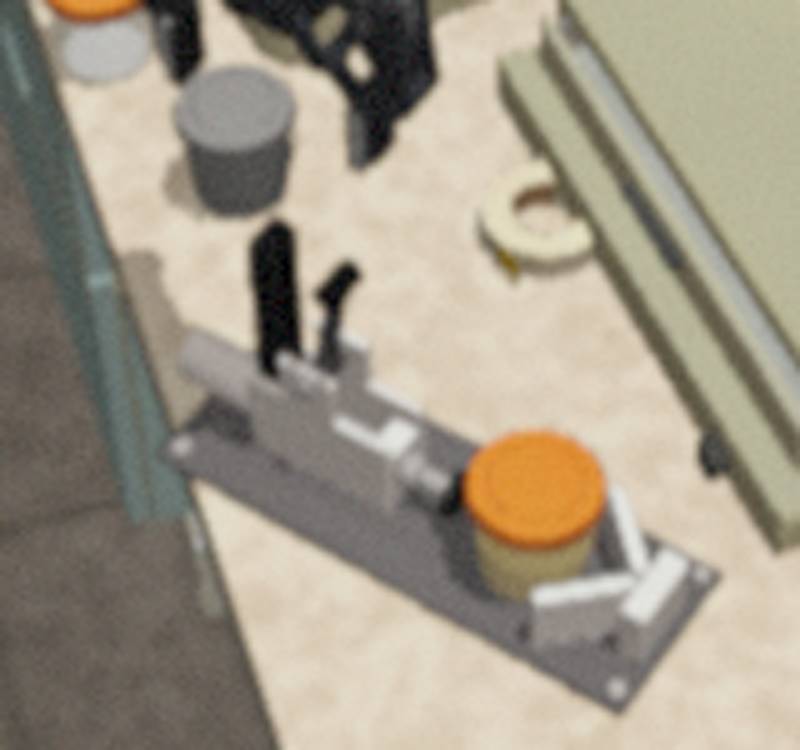

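View pics/c4.png

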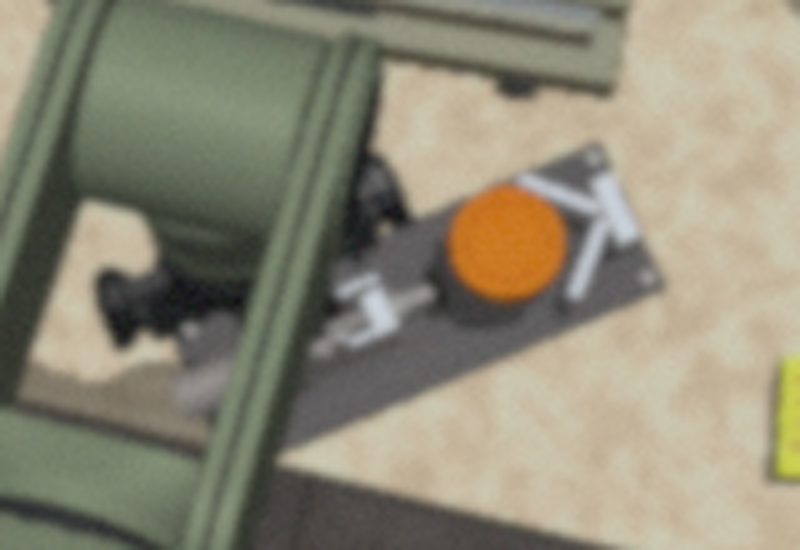

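Top view c4 shows the cup lid at (508,243), with the V block to its right and unobstructed by the arm. In c3 the fingers are still high, behind the grip. I'll descend.

```bash
python3 - <<'E'
from h import *
print(ctrl.move_l(G0+8*d+[0,0,143],vel=70,threshold=8))
s=sensors.read_state();print(s["t"],s["eef_pos"],s["force"],s["grip_width"])
for n in("scene","top"):
    p,dd=optics.grab_frame(n); np.save(n+"2p.npy",p);np.save(n+"2.npy",dd)
p=np.load("scene2p.npy");crop(p,245,165,160,150,5,"pics/c5.png")
p=np.load("top2p.npy");crop(p,235,185,160,110,5,"pics/c6.png")
E
```

```text
False
4.3917 [451.71025497 -31.86255379 143.5232363 ] [-0.19899702 -0.19050397 -0.2174972 ] 85.4461920209809
```

View pics/c5.png

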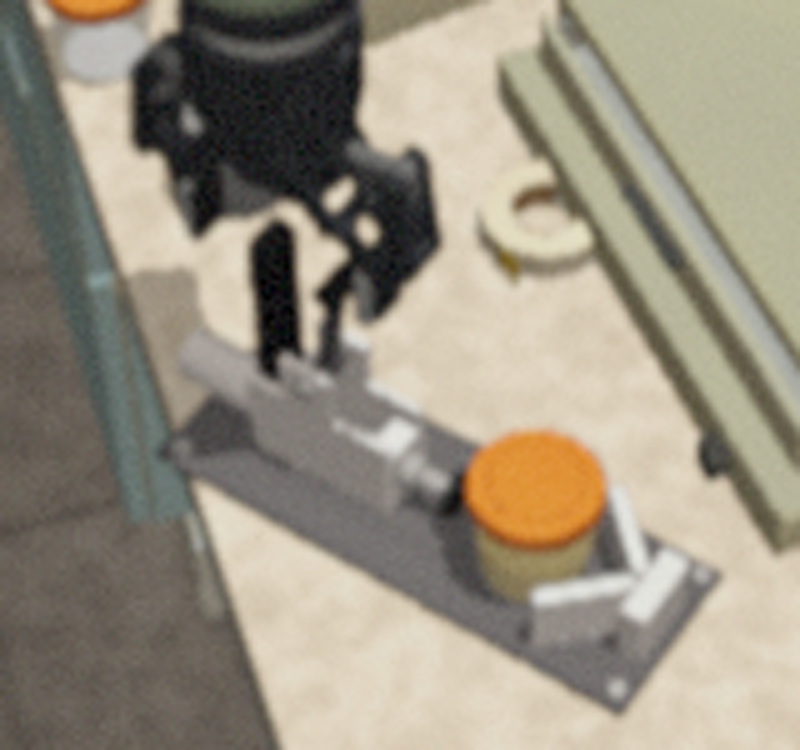

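View pics/c6.png

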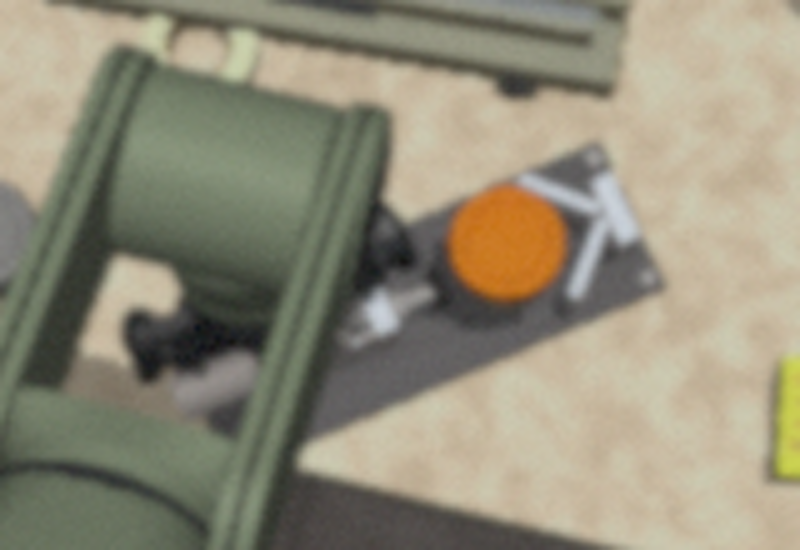

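c5 shows the rear fingertip at about (205,225), the grip top at (275,235), the roller at (340,285) and the front fingertip at (370,310). So the fingers straddle both parts as intended. I'll find the grip's rear face by touch to centre the hand.

```bash
python3 - <<'E'
from h import *
f0=np.mean([sensors.read_state()["force"]for _ in range(1)],0)
c=ctrl.move_l(G0+8*d+[0,0,143]+36*d,vel=25,threshold=3)
s=sensors.read_state()
a=(s["eef_pos"]-G0)@d
print(c,s["t"],"hand along",a,"rear pad",a-s["grip_width"]/2,(s["force"]-f0)@d,s["grip_width"],s["eef_pos"])
E
```

```text
True 5.4583 hand along 32.465610924037705 rear pad -10.224623869534867 0.5288992824994533 85.38046958714514 [460.49851264 -54.4084484  142.40231981]
```

```bash
cat >> h.py <<'E'
H=G0+6*d+np.array([0,0,143.])
def lid(n,k=3):
    out=[]
    for _ in range(k):
        p,_d=optics.grab_frame(n);q=p.astype(float)
        b=(slice(235,300),slice(325,385)) if n=="scene" else (slice(210,262),slice(310,370))
        w=np.clip(q[b][...,0]-q[b][...,2]-80,0,60);v,u=np.mgrid[b]
        out.append([(w*u).sum()/w.sum(),(w*v).sum()/w.sum(),w.sum()/60])
    return np.mean(out,0),np.std(out,0)[:2],p
def st(tag):
    s=sensors.read_state();print(tag,"t%.2f"%s["t"],"w%.1f"%s["grip_width"],"F",s["force"].round(1),"off",((s["eef_pos"]-H)@np.column_stack([d,e,[0,0,1]])).round(1),flush=True);return s
E
python3 - <<'E'
from h import *
ctrl.move_l(H,vel=120);st("ready")
for n in("scene","top"):print(n,*lid(n)[:2])
ctrl.gripper_to(30,force=30);st("squeezed")
p,_=optics.grab_frame("scene");crop(p,245,165,160,150,5,"pics/c7.png")
ctrl.gripper_to(80);st("open")
ctrl.hold(.2)
for n in("scene","top"):
    a=lid(n);print(n,*a[:2])
    np.save(n+"p1.npy",a[2])
E
```

```text
ready t5.83 w85.4 F [ 0.5 -1.   0.9] off [-0.3 -0.1 -0.1]
scene [351.55813422 262.40426494 501.44444444] [0.0078351  0.00539713]
top [335.95048771 233.2460161  383.62222222] [0.0051785  0.00353828]
squeezed t6.69 w30.8 F [-9.3  5.8 24.9] off [-0.4  1.4  4. ]
open t7.28 w80.1 F [ 0.8  0.2 -0.1] off [-0.4 -0.4 -0.5]
scene [351.5973742  262.40775182 499.82777778] [0.00758843 0.00249744]
top [335.93825244 233.24332406 383.91666667] [0.00155277 0.00462518]
```

View pics/c7.png

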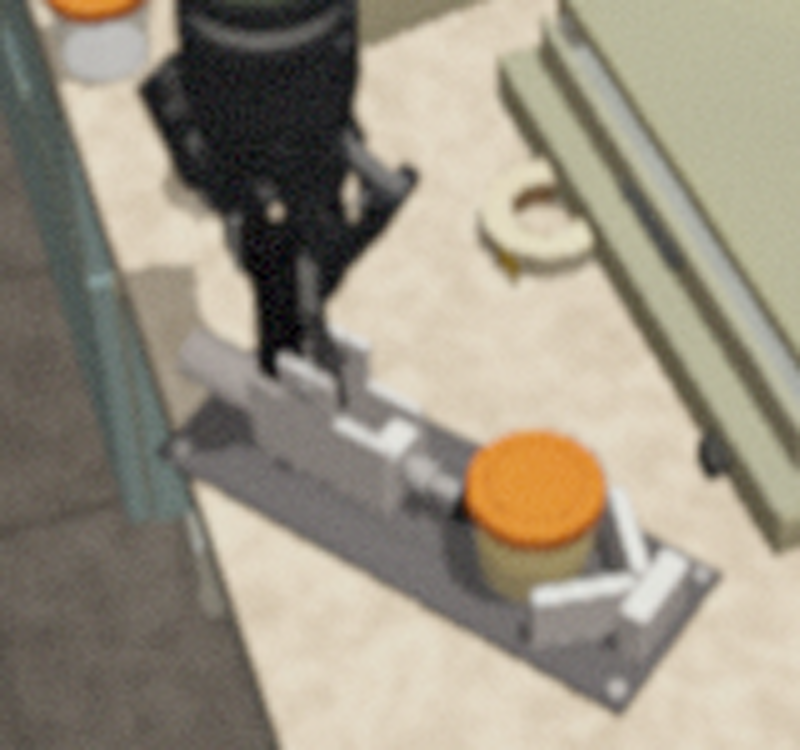

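c7 shows a full squeeze: the finger is at (300,290), with the roller pressed against the grip. The foot has advanced and the cup hasn't moved. I'll keep pumping and measure the cup after each pump.

```bash
cat >> h.py <<'E'
def px2w(n,u,v,z):
    c=optics.camera_params(n)
    x=cv2.undistortPoints(np.array([[[u,v]]],float),c["mtx"],np.array([c["k1"],0,0,0,0.])).ravel()
    r=c["R"].T@np.array([*x,1]);o=-c["R"].T@c["t"];return o+r*(z-o[2])/r[2]
def cupw(n):
    a=lid(n,2);w=px2w(n,a[0][0],a[0][1],69)-G0
    print("  ",n,"along %.2f across %.2f area %.0f"%(w@d,w@e,a[0][2]));return a[2]
def pump(tag,f=28):
    ctrl.gripper_to(30,force=f);st("sq"+tag)
    ctrl.gripper_to(80);st("op"+tag);ctrl.hold(.15)
    for n in("scene","top"):
        p=cupw(n);np.save(n+"p.npy",p)
    
E
python3 - <<'E'
from h import *
for n in("scene","top"):cupw(n)
for i in range(2):pump(str(2+i))
p=np.load("scenep.npy");crop(p,305,225,90,90,8,"pics/c8.png")
E
```

```text
scene along 138.15 across -1.33 area 500
   top along 137.30 across 2.47 area 384
sq2 t8.50 w30.8 F [-6.8  4.  19.4] off [-0.4  1.2  3.2]
op2 t9.03 w79.9 F [-0.4 -0.6 -0.2] off [-0.5 -0.4 -0.5]
   scene along 140.79 across -1.30 area 496
   top along 139.88 across 2.27 area 384
sq3 t9.91 w30.7 F [-8.2  4.9 20.5] off [-0.4  1.3  3.2]
op3 t10.44 w79.7 F [0.1 0.8 0.1] off [-0.5 -0.3 -0.5]
   scene along 145.75 across -1.45 area 498
   top along 144.65 across 2.35 area 381
```

View pics/c8.png

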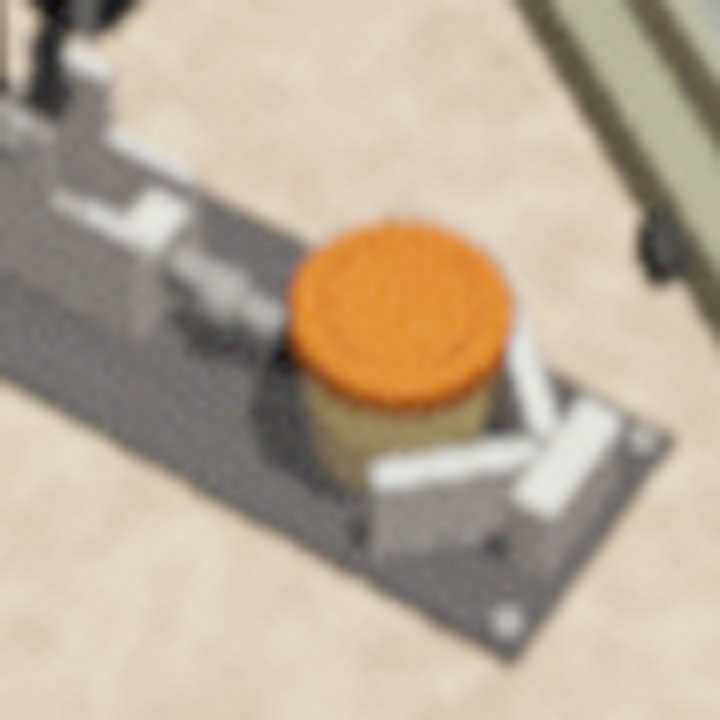

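The cup is moving with the foot, 5 mm per tooth, and is still upright. I'll go on one pump at a time.

```bash
python3 - <<'E'
from h import *
pump("4")
E
```

```text
sq4 t11.32 w30.9 F [-6.8  4.9 21. ] off [-0.5  1.3  3.3]
op4 t11.85 w79.8 F [-1.2 -0.1 -0.1] off [-0.5 -0.3 -0.5]
   scene along 148.78 across -1.52 area 499
   top along 147.63 across 2.43 area 382
```

```bash
python3 - <<'E'
from h import *
pump("5")
p=np.load("scenep.npy");crop(p,305,225,90,90,8,"pics/c9.png")
p=np.load("topp.npy");crop(p,285,200,90,70,8,"pics/c10.png")
E
```

```text
sq5 t12.73 w30.8 F [-7.3  5.3 21. ] off [-0.4  1.2  3.3]
op5 t13.27 w80.0 F [-0.  -0.6 -0.3] off [-0.5 -0.4 -0.5]
   scene along 148.83 across -1.51 area 500
   top along 147.70 across 2.45 area 381
```

View pics/c9.png

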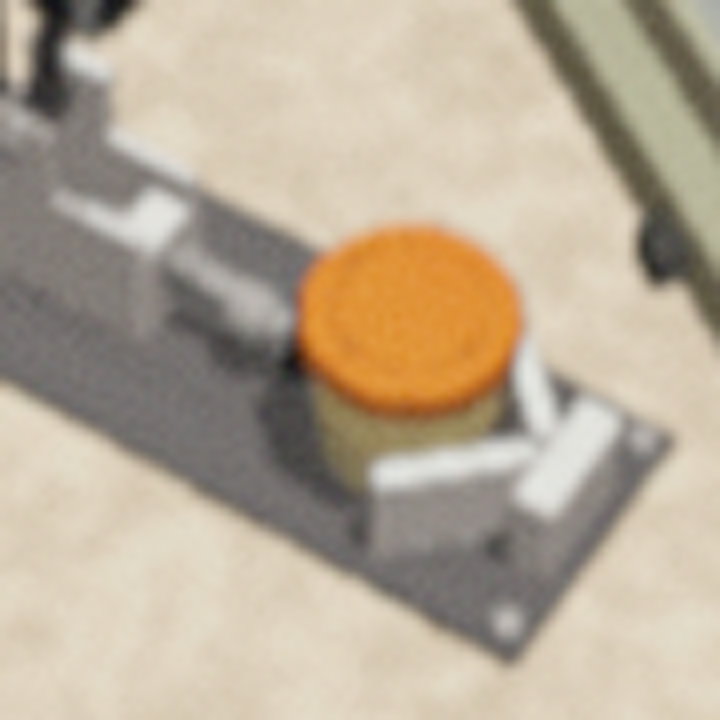

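View pics/c10.png

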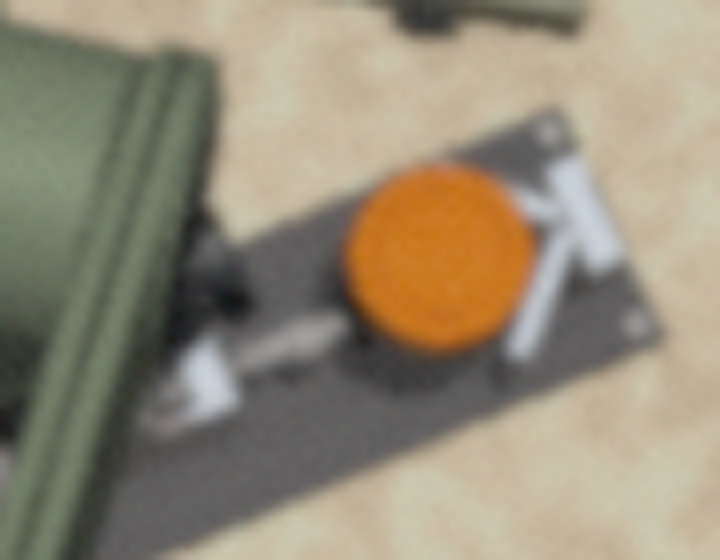

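After pump 4 the cup advanced 3.0 mm, and after pump 5 it didn't advance at all. It is home, with the spring compressed about 2 + 5 = 7 mm of 16. c9 and c10 show it upright against both V faces, with the lid at c10 (440,258). I'll withdraw upwards and check that the trigger has returned.

```bash
python3 - <<'E'
from h import *
ctrl.gripper_to(85)
ctrl.move_l(H+[0,0,107],vel=110)
ctrl.move_ptp([250,380,270],R1)
st("away")
for n in("scene","top"):
    p=cupw(n);np.save(n+"f.npy",p)
    _,dd=optics.grab_frame(n);C=cloud(n,dd);r=np.hypot(*(C[...,:2]-G0[:2]-[0,0]).transpose(2,0,1))
    q=C[(C[...,2]>128)&(C[...,2]<160)&(r<60)]-G0
    a=q@d
    print(n,"along hist",np.histogram(a,np.arange(-16,48,4))[0])
p=np.load("scenef.npy");crop(p,265,195,133,120,6,"pics/c11.png")
E
```

```text
away t16.64 w85.0 F [ 0.7  0.2 -0.6] off [-455.1  -21.9  126.8]
   scene along 148.82 across -1.45 area 498
scene along hist [ 0  6 17 23 27 43  0  0  0  0  4 14 21 24  9]
   top along 147.72 across 2.45 area 381
top along hist [ 0  4 14 18 16 14  0  0  0  0  0 16 15 15  8]
```

View pics/c11.png

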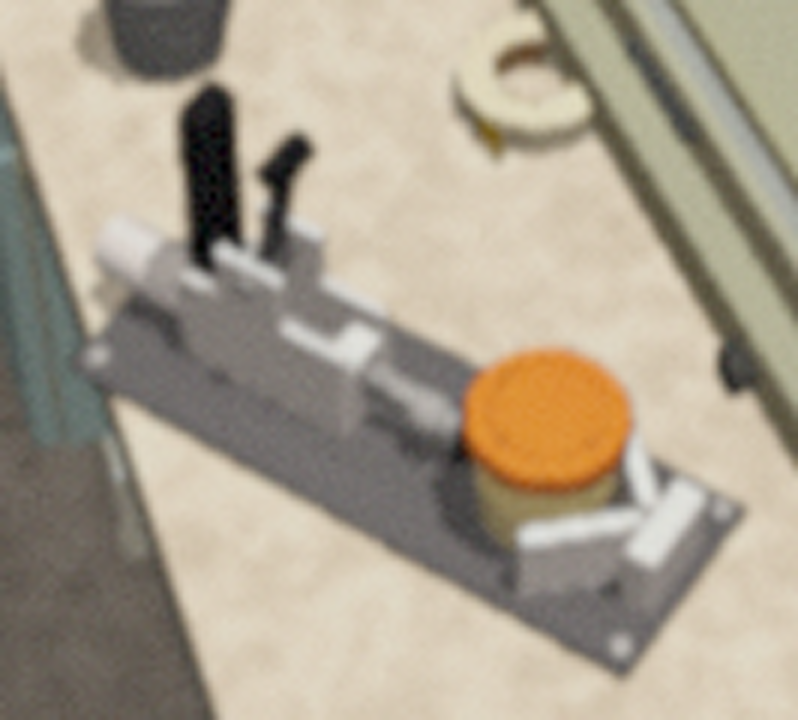

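The trigger is back: the roller at c11 (290,155) stands about 35 mm in front of the grip, as it did at the start. The cup is upright in the V at c11 (548,420) and the hand is clear.

```bash
python3 -c "
from plant import ctrl
ctrl.finish_job()"
```

```text
the job is handed in; nothing more can be done
```

The cup is clamped upright in the V block, with the foot's spring compressed about 7 mm of its 16 mm. I handed the job in at about 17 s of the 54 s allowed.

- **Centring:** I found the grip's rear face by touch, about 2 mm behind the camera estimate, and centred the hand on that.
- **Pumping:** I made five full squeezes, each closing to about 31 mm, with a full release after each. The cup moved 0, 2.6, 4.9, 3.0 and 0 mm, so it reached the V during the fourth squeeze.
- **Spring compression:** The 7 mm is worked out from the cup's movement and the 5 mm tooth, about 2 mm left over from the fourth squeeze plus 5 mm from the fifth. I did not measure it directly.
- **Last checks:** The lid had not moved after I withdrew. The roller was back about 35 mm in front of the grip, and the hand was clear and touching nothing. I did not measure the spare cup, note pad and marker again; the hand never went near them.
- **Disagreements:** The two cameras differed by about 1 mm along the clamp and 4 mm across it, but agreed on how far the cup moved. Each squeeze also pushed the hand up 3 to 4 mm, with up to 27 N at the wrist, well under the 120 N limit.

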